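# Snap a spindle into the spring clips of an inspection stand

### The arm

A 7-joint arm with a two-finger parallel gripper is mounted at the origin on the work surface. World frame = base frame: x ahead of the robot, y to its left, z up, the work surface at z = 0. Lengths are in mm, angles in rad, forces in N, time in s.
With the tool pointing down it reaches from about 350 to 900 mm from the base axis. Payload 8.1 kg.
Tool frame: the origin (TCP) lies between the finger pads; the fingertips stand ctrl.tcp_to_tips ahead of it and the grasp point (between the pads) lies 3 mm ahead of it (ctrl.tcp_to_tips is the distance from the TCP to the fingertips, in mm); z points along the fingers, y is the line along which they close (so a half turn about z gives the same grasp; the last joint's range is limited). The gripper opens to 85 mm and grips with 20 to 120 N. Pads are 22 mm wide; open, the fingers measure 114 mm over their backs; the gripper's body (76 mm by 85 mm) begins 54 mm behind the grasp point. The pads swing forward as they close: fully open they stand 13 mm farther back than shut.
Start: joints at [1.081, 0.434, 0.025, 1.573, -0.012, 1.134, -0.075], TCP at [235.745, -578.848, 253.323] pointing down, gripper open.
Joint ranges: [-2.62, 2.62], [-0.44, 2.09], [-1.27, 1.32], [0.08, 2.57], [-1.32, 4.46], [0.12, 2], [-2.74, 2.74]. Speed limits (rad/s): [2.22, 2.22, 3.01, 3.01, 3.14, 3.14, 3.14].

### API

Orientations are given as a unit quaternion [x, y, z, w].
In Python, from station import ctrl, grab_frame, finder gives the robot as it stands.
- The arm moves only by the shell command python3 -m creep 'ROWS' [FORCE]. ROWS is JSON, a list of rows, each a list of 3 entries, a list of its own where there are three numbers: the shift along the world's x, y, z in units of 25 mm (1.0 is 25 mm), then the turn, a rotation vector about the world's x, y, z in units of 5 degrees (1.0 is 5 degrees), then the opening, from -1 (shut) to 1 (fully open). A call has 1 to 10 rows; each row shifts and turns the commanded pose from where the row before left it; what a row does not reach is not made up. A row lasts 1/12 s, in which the tool goes at most 41.7 mm and 7.16 degrees, less where a joint would pass 70% of its speed; a pose out of reach is approached as far as the arm can. A call is refused whole if a number of a shift passes 1 or a number of a turn 1, either way. A call with a gripper value outside its range is refused whole. The fingers move at their own pace and stop on an object; FORCE is the grip in N (left out, the last holds). Time passes only in rows, so rows that do not move let the fingers close. It gives the time, the measured TCP pose, the force, the opening and the grip force at its end, in the units of the state.
- ctrl.get_obs(): the state, without advancing time (a new reading comes with each control period).
- grab_frame(name): name is "scene" or "top" or "wrist"; returns a dict with "frame" (420x560x3 uint8, red, green, blue), "fovy" (degrees; the focal length in pixels is half the picture's height over the tangent of half this angle, whatever the lens; pixels are square), "cx", "cy" (the principal point, pixels), "k1" (the pictures are not rectified: a ray, as slopes to the right and down, at radius r is drawn at 1 + k1 r^2 times it, then the intrinsics apply), "R" (3x3) and "t" (3): a world point X has camera coordinates R X + t; the wrist camera has in their place "tool_from_camera" (4x4, takes a point from camera to tool coordinates, whose origin is the TCP and whose axes are the flange's). Camera axes: x right, y down, z forward; pixel columns grow to the right and rows downward; lengths in mm; the calibration is good to about 2 mm. A picture is of the moment at which its call begins: read the wrist's pose just before it. There is no depth.
- ctrl.finish_job(): hands the job in; it is judged then, once.
Trained networks look in a picture, given as the dict that the camera call returned (one of the last four; its "shot" number tells which), for a name from the list of things; names that differ only in an ending like _2 or _b are one class to them, and where a whole thing is asked for, a point or a joint stands for the part that bears it (a point fixed in the world has none). Each returns a list of dicts, best first, with "p" (0 to 1); they miss things now and then, are a little off and sometimes report something else, mostly with a low value. They report only what shows in the picture. A call takes as long as a camera call. They do not tell look-alikes from the thing itself.
- finder.find_in(label, picture): "location" ([x, y, z] in mm, in world coordinates, good to about 4 mm: the middle of the surface that is visible of it).
- finder.landmark_of(label, picture): "location" ([x, y, z] in mm, in world coordinates, good to about 4 mm: a listed point, or the origin of a listed thing).
The state is a dict: "time_s": time; "joint_pos": joint angles; "dq": joint speeds; "joint_efforts": joint torques, N m; "ee_pos": TCP position; "ee_rot": TCP orientation; "ft_force": force on the tool from outside, world axes, zero at the start; "wrist_torque": the same for the moment, N m; "width": opening from 0.0 (shut) to 1.0 (fully open); "gripper_force": force on a finger pad.
Only numpy, scipy, OpenCV 4.12 (cv2) and the standard library are available. Lean on these libraries where they do the work, as an engineer would, in place of code of your own. Each camera call takes 0.05 s, during which the arm holds its last target. There are 200 camera calls.

### The job

Take the flanged steel spindle off the wooden V-blocks and press it down into both spring clips of the inspection stand, flange towards the end plate and about a centimetre clear of it, until it has snapped fully home in both clips. Then slide it along in the clips until the flange butts against the end plate, and let go. Press gently, never with more than about 20 N, and leave the bearing ring and the socket standing close by where they are.

Things in the scene. Friction and masses are not known exactly. Their poses are not given: they have to be found in the camera images.
- spindle: bare steel spindle, 0.45 to 0.65 kg, lying level in the V-blocks, axis 47 mm above the bench: round shaft 20 mm thick, 180 mm long, with a round flange 34 mm wide, 10 mm thick at one end. Origin on the axis at the balance point; x runs along the axis to the flange (flange from 75 to 85 mm, its flat outer face at x = +85 mm; plain end at x = -105 mm)
- vblock: fixed wooden V-block pair holding the spindle at the start: foot 130 x 60 x 8 mm; two V blocks, each 16 mm long in x, at x = -48 and +48 mm, 50 mm high, 42 mm wide; between them the shaft can be gripped. Origin at the underside's centre, x along the grooves. The spindle starts with its origin over this one within 5 mm along x, flange to +x
- stand: fixed inspection stand: dark steel base 240 x 80 x 12 mm, x from -135 to +105 mm. Origin on the bench at its underside; x along the line of the clips to the end plate, z up. An aluminium bar 150 x 34 x 12 mm carries the clips. It is clamped in a slot at an unlisted height: a seated shaft's axis lies at y = 0, somewhere from 80 to 110 mm above this origin, 34 mm above the bar
- end_plate (a point): centre of the inner face of the stand's upright steel end plate (50 mm wide, 138 mm high, 10 mm thick), at x = +85 mm on the stand, 80 mm up. With the flange butted on it the spindle's origin is at x = 0 on the stand. Sliding the snapped-in spindle along takes about 2 to 7 N. Midway along the stand, two slotted cheeks (22 mm long, 48 mm over both, 57 mm high) hold the bar
- rear_clip (a point): rear clip, at x = -45 mm, y = 0 on the stand, marked at the lowest possible seated axis (80 mm up). 14 mm long in x: a rigid black V-shaped saddle between two steel spring fingers. Their throat (13 mm) is narrower than the shaft; above it the lips flare 30 degrees from vertical, to 37 mm apart
- front_clip (a point): front clip, the same, at x = +45 mm. Lowered level, the shaft's axis meets the lips 18 mm above its seat, meets rising force (both clips together up to about 8 to 15 N) until it passes the throats some 8 mm above the seat, then drops on the saddles, which do not give: force then climbs steeply
- rear_left (a joint): rear clip (x = -45 mm on the stand), spring finger on the +y side: outward bend in rad, 0 when empty, about 0.12 to 0.14 as the shaft passes the throat, about 0.01 to 0.02 once snapped round a seated shaft
- rear_right (a joint): rear clip (x = -45 mm on the stand), spring finger on the -y side: outward bend in rad, 0 when empty, about 0.12 to 0.14 as the shaft passes the throat, about 0.01 to 0.02 once snapped round a seated shaft
- front_left (a joint): front clip (x = +45 mm on the stand), spring finger on the +y side: outward bend in rad, 0 when empty, about 0.12 to 0.14 as the shaft passes the throat, about 0.01 to 0.02 once snapped round a seated shaft
- front_right (a joint): front clip (x = +45 mm on the stand), spring finger on the -y side: outward bend in rad, 0 when empty, about 0.12 to 0.14 as the shaft passes the throat, about 0.01 to 0.02 once snapped round a seated shaft
- bearing: loose steel bearing ring, 42 mm outside, 14 mm high, lying on the bench; origin at its underside. A bystander
- socket: loose dark socket (tool), 30 mm wide, 40 mm high, standing on the bench; origin at its underside. A bystander
Not all that is in view belongs to the job. Leave any blue or orange look-alike of the spindle alone.

How it is judged:
By the outcome, as a careful person would: the job done as asked, in the order asked, and still so for the second after the job is handed in, with the robot touching nothing.
It also fails if it takes over 64 s, if anything falls off the work surface, if the arm or the gripper's body presses on something with over 40 N, if the wrist force passes 120 N, or if a joint passes its speed limit or range.

## Working session

There is one attempt and no reset: what is moved stays moved. The work goes in short steps, Python scripts to look and compute and a shell command to move; the robot and the scene stay as the last step left them, time stands still between calls to the robot, and variables do not carry over. Pictures are saved under pics/ and viewed, at most 10 in all, crops included, and the job is handed in when it is done.

```bash
mkdir -p pics; ls
python3 - <<'E'
from station import ctrl, grab_frame, finder
import cv2,numpy as np
print(ctrl.get_obs(), ctrl.tcp_to_tips)
for n in ("scene","top"):
    f=grab_frame(n); cv2.imwrite(f"pics/{n}0.png",f["frame"][:,:,::-1])
    print(n,f["fovy"],f["k1"],np.round(f["R"],3).tolist(),np.round(f["t"],1))
    for l in ("spindle","vblock","stand","end_plate","rear_clip","front_clip","bearing","socket"):
        print(l,[(np.round(d["location"],0).tolist(),round(d["p"],2)) for d in finder.landmark_of(l,f)[:3]])
E
```

```text
pics
{'time_s': 0.0, 'joint_pos': array([ 1.08138909,  0.43523979,  0.02497266,  1.57409586, -0.01160232,
        1.13400182, -0.07509645]), 'dq': array([ 6.00158964e-04,  1.84573035e-05, -1.10557363e-03,  3.48650088e-04,
       -2.52188979e-03, -1.31250521e-03,  4.72237529e-05]), 'joint_efforts': array([ 2.39333840e-04, -6.70470428e+01,  1.02498684e+00, -3.16217673e+01,
        1.56482606e-02,  1.23730625e-02,  4.28239366e-05]), 'ee_pos': array([ 235.54386515, -578.40662899,  252.51597514]), 'ee_rot': array([ 9.81361864e-01,  1.92167251e-01, -2.23321358e-04, -7.68085653e-04]), 'ft_force': array([ 0.22758793, -0.53123597,  0.53513413]), 'wrist_torque': array([ 0.00529783, -0.00422321,  0.04715244]), 'gripper_force': 0.0, 'width': 1.000334836436723} 22.0
scene 50.81625116080587 -0.07667127475888538 [[0.788, 0.615, -0.015], [0.342, -0.458, -0.821], [-0.512, 0.642, -0.571]] [-382.9 -126.4 1198.5]
spindle [([291.0, -310.0, 20.0], 0.74), ([739.0, -248.0, 15.0], 0.71), ([529.0, -231.0, 49.0], 0.62)]
vblock [([532.0, -228.0, 1.0], 0.7)]
stand [([592.0, 199.0, 1.0], 0.75)]
end_plate [([674.0, 214.0, 80.0], 0.56)]
rear_clip [([544.0, 189.0, 81.0], 0.79), ([544.0, -2.0, 2.0], 0.27)]
front_clip [([636.0, 211.0, 82.0], 0.67)]
bearing [([548.0, -0.0, 3.0], 0.85)]
socket [([545.0, 189.0, 80.0], 0.21)]
top 44.23298072193017 -0.0046502848858172375 [[0.001, -1.0, 0.03], [-0.996, -0.003, -0.084], [0.084, -0.03, -0.996]] [ -50.8  532.1 1079.9]
spindle [([291.0, -308.0, 16.0], 0.79), ([530.0, -230.0, 51.0], 0.77), ([741.0, -251.0, 18.0], 0.68)]
vblock [([533.0, -225.0, 4.0], 0.8)]
stand [([590.0, 200.0, -2.0], 0.88), ([547.0, 193.0, 82.0], 0.68)]
end_plate [([673.0, 218.0, 79.0], 0.63)]
rear_clip [([548.0, 188.0, 82.0], 0.75)]
front_clip [([636.0, 209.0, 80.0], 0.71)]
bearing [([548.0, -5.0, -2.0], 0.52), ([636.0, 208.0, 82.0], 0.37)]
socket [([668.0, -9.0, -1.0], 0.73), ([670.0, 215.0, 83.0], 0.52)]
```

View pics/scene0.png

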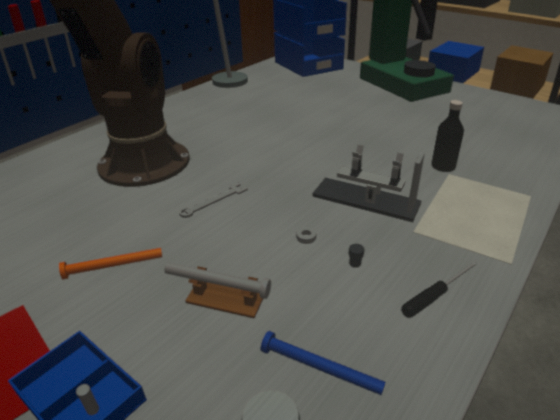

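View pics/top0.png

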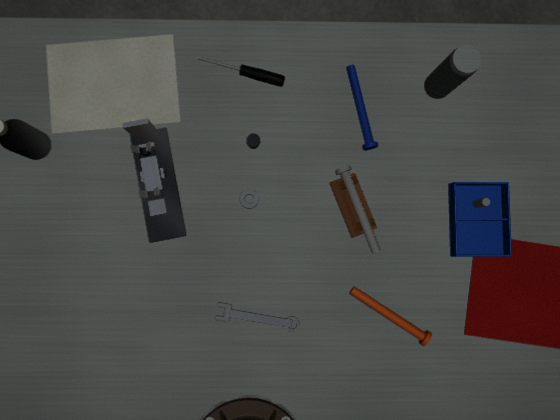

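The scene picture shows three spindle-like things: orange (110,262), blue (322,362), and bare grey steel on the wooden V-blocks (217,278; in the top view (358,208), flange at (344,170)). The steel one on the V-blocks fits the description. The stand is at top (158,185), with its end plate at (140,127). I'll confirm both in one enlarged crop.

```bash
cat > h.py <<'E'
import numpy as np, cv2
from station import ctrl, grab_frame, finder
from scipy.spatial.transform import Rotation as Ro
def cam(f, pose=None):
    """intrinsics, R, t, distortion; the wrist camera needs its pose (obs read just before)"""
    h,w=f["frame"].shape[:2]; fl=h/2/np.tan(np.radians(f["fovy"]/2))
    K=np.array([[fl,0,f["cx"]],[0,fl,f["cy"]],[0,0,1.]]); D=np.array([f["k1"],0,0,0,0.])
    if "R" in f: return K,np.array(f["R"]),np.array(f["t"]),D
    T=np.eye(4); T[:3,:3]=Ro.from_quat(pose["ee_rot"]).as_matrix(); T[:3,3]=pose["ee_pos"]
    M=np.linalg.inv(T@np.array(f["tool_from_camera"])); return K,M[:3,:3],M[:3,3],D
def proj(c,X):
    K,R,t,D=c; return cv2.projectPoints(np.float64(X).reshape(-1,3),cv2.Rodrigues(R)[0],t,K,D)[0][:,0]
def back(c,px,z):
    K,R,t,D=c; p=cv2.undistortPoints(np.float64(px).reshape(-1,1,2),K,D)[:,0]
    d=np.c_[p,np.ones(len(p))]@R; o=-R.T@t; return o+d*((z-o[2])/d[:,2])[:,None]
E
python3 - <<'E'
from h import *
a=cv2.imread("pics/scene0.png"); b=cv2.imread("pics/top0.png")
f=lambda im,x,y,w,h,s:cv2.resize(cv2.convertScaleAbs(im[y:y+h,x:x+w],alpha=1.6),None,fx=s,fy=s,interpolation=cv2.INTER_CUBIC)
A=f(a,155,250,130,75,3);B=f(a,300,140,130,75,3);C=f(b,315,155,78,110,4.1);D=f(b,110,110,78,140,3.2)
o=np.zeros((600,800,3),np.uint8)
for im,(x,y) in((A,(0,0)),(B,(0,230)),(C,(392,0))): 
    im=im[:600-y,:800-x]; o[y:y+im.shape[0],x:x+im.shape[1]]=im
cv2.imwrite("pics/crop1.png",o)
ft=grab_frame("top"); c=cam(ft)
print("flange,end",back(c,[[344,170],[376,252]],47).round(1), "expected len 190")
print("tcp proj", proj(c,[[530,-230,47]]))
E
```

```text
flange,end [[ 603.7 -201.5   47. ]
 [ 431.5 -266.7   47. ]] expected len 190
tcp proj [[357.90681596 204.87753274]]
```

View pics/crop1.png

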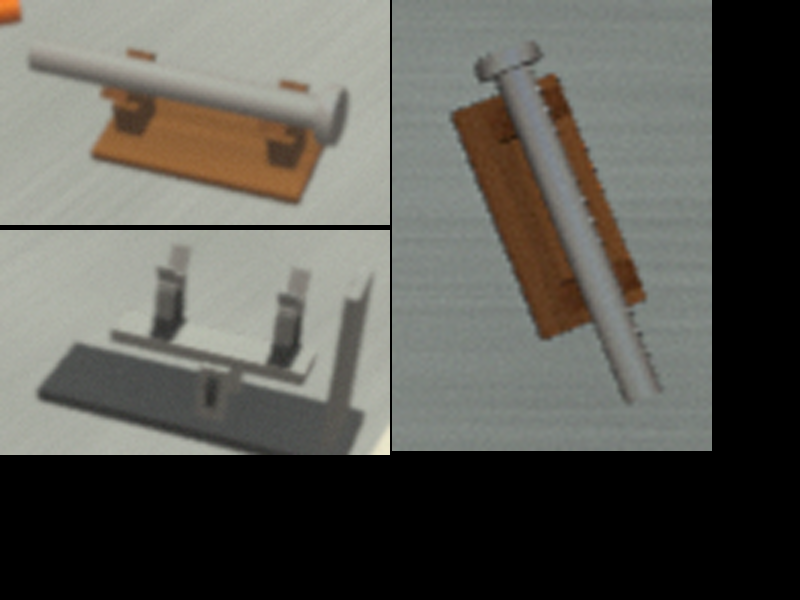

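The crop confirms the bare steel spindle on the wooden V-blocks: flange at crop (508,60), plain end at (640,390). The stand has two clips. I'm moving above the spindle for a close look.

```bash
python3 -m creep '[[[0.8,1,0],[0,0,0],1],[[0.8,1,0],[0,0,0],1],[[0.8,1,0],[0,0,0],1],[[0.8,1,0],[0,0,0],1],[[0.8,1,0],[0,0,0],1],[[0.8,1,0],[0,0,0],1],[[0.8,1,0],[0,0,0],1],[[0.8,1,0],[0,0,0],1],[[0.8,1,0],[0,0,0],1],[[0.8,1,0],[0,0,0],1]]' 40; python3 -m creep '[[[0.9,1,0],[0,0,0],1],[[0.9,1,0],[0,0,0],1],[[0.9,1,0],[0,0,0],1],[[0.9,0.8,0],[0,0,0],1],[[0,0,0],[0,0,0],1],[[0,0,0],[0,0,0],1]]'
python3 - <<'E'
from h import *
p=ctrl.get_obs(); f=grab_frame("wrist"); c=cam(f,p)
print(p["ee_pos"],p["ee_rot"],p["time_s"],p["ft_force"]); cv2.imwrite("pics/w1.png",f["frame"][:,:,::-1])
print(proj(c,[[530,-230,47],[603,-202,47],[431,-267,47]]))
for l in("spindle","vblock"): print(l,finder.landmark_of(l,f)[:2])
E
```

```text
time_s: 1.78
ee_pos: [436.5, -327.6, 253.6]
ee_rot: [0.981, 0.192, 0.0, 0.0]
ft_force: [0.7, -0.1, -1.2]
width: 0.998
gripper_force: 0.0
time_s: 2.28
ee_pos: [527.0, -232.0, 253.2]
ee_rot: [0.981, 0.194, 0.0, -0.0]
ft_force: [-1.2, -0.2, 0.2]
width: 1.001
gripper_force: 0.0
[ 526.98019423 -231.95100676  253.17531832] [ 9.80983707e-01  1.94089862e-01  1.67083857e-04 -2.53425559e-04] 2.2833 [-1.22278748 -0.16820017  0.16492453]
[[279.01591962 177.28145451]
 [281.09102261  84.98761644]
 [275.68224412 284.09967638]]
spindle [{'location': [527.3, -229.0, 46.9], 'p': 0.89}, {'location': [291.6, -303.5, 16.4], 'p': 0.84}]
vblock [{'location': [532.9, -230.0, 1.4], 'p': 0.9}]
```

View pics/w1.png

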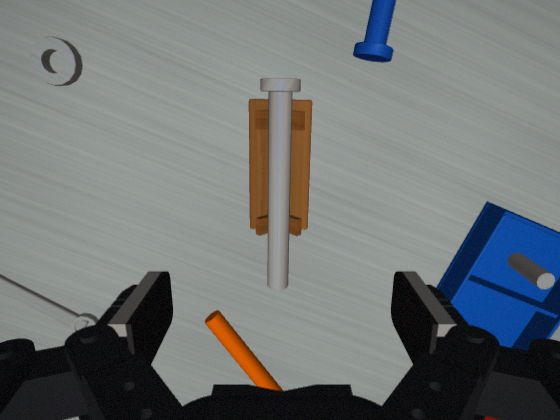

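The wrist picture shows the spindle nearly upright in the image: flange (280,85), plain end (278,288), shaft about 21 px wide. I'm fitting its axis now.

```bash
cat >> h.py <<'E'
def shaft_axis(f,c,rows,guess,half,z):
    """centreline of a shaft roughly upright in the picture, by strongest edges within +-half px of guess"""
    g=cv2.GaussianBlur(cv2.cvtColor(f["frame"],cv2.COLOR_RGB2GRAY),(3,3),0).astype(float)
    P=[]
    for r in rows:
        d=np.gradient(g[r-1:r+2].mean(0)); a=np.abs(d); x0=int(round(guess(r)))
        l=x0-half+np.argmax(a[x0-half:x0-3]); q=x0+4+np.argmax(a[x0+4:x0+half+1]); P.append([(l+q)/2,r])
    return back(c,P,z),np.array(P)
E
python3 - <<'E'
from h import *
p=ctrl.get_obs(); f=grab_frame("wrist"); c=cam(f,p)
fr=f["frame"].astype(int); m=(fr.max(2)-fr.min(2)<30)&(fr.max(2)>90)
P=[]
for r in range(112,215,6):
    s=np.where(m[r,255:305])[0]+255; P.append([(s.min()+s.max())/2,r]); 
    if r%24<6: print(r,s.min(),s.max())
X=back(c,P,47); vx,vy,x0,y0=cv2.fitLine(X[:,:2].astype(np.float32),cv2.DIST_HUBER,0,.01,.01).ravel()
s=np.sign(vx); u=np.array([vx,vy])*s; n=np.array([-u[1],u[0]])
print("yaw",np.degrees(np.arctan2(u[1],u[0])),"offset",n@[x0,y0],"resid",np.abs((X[:,:2]-[x0,y0])@n).max())
g=f["frame"][:,270:288].mean((1,2)); dg=np.gradient(g); 
for lo,hi in((70,86),(86,100),(278,298)): 
    r=lo+np.argmax(np.abs(dg[lo:hi])); print(r,dg[r])
for z in(47,60): print(z,[(back(c,[[280,rr]],z)[0,:2]@u).round(1) for rr in(79,85,91,289)])
o=np.array(p["ee_pos"])[:2]; print("tcp along,across",o@u,o@n, "tool yaw",2*np.degrees(np.arctan2(p["ee_rot"][1],p["ee_rot"][0])),u)
E
```

```text
124 266 287
148 266 286
172 266 286
196 266 286
yaw 21.401154 offset -407.31958 resid 0.26945249283064726
85 -12.925925925925924
86 -19.842592592592595
285 2.4537037037037095
47 [np.float64(489.0), np.float64(484.3), np.float64(479.5), np.float64(295.1)]
60 [np.float64(488.5), np.float64(483.9), np.float64(479.4), np.float64(302.2)]
tcp along,across 402.8498876773628 -410.46982962633643 tool yaw 22.053951788278678 [0.93104845 0.36489555]
```

```bash
python3 -m creep '[[[0.2,0.2,-1],[0,0,-0.13],1],[[0.15,0,-1],[0,0,0],1],[[0,0,-1],[0,0,0],1],[[0,0,-1],[0,0,0],1],[[0,0,0],[0,0,0],1],[[0,0,0],[0,0,0],1],[[0,0,0],[0,0,0],1],[[0,0,0],[0,0,0],1]]'
python3 - <<'E'
from h import *
p=ctrl.get_obs(); f=grab_frame("wrist"); c=cam(f,p); cv2.imwrite("pics/w2.png",f["frame"][:,:,::-1])
print(p["ee_pos"],ctrl.get_obs()["ee_pos"],p["joint_pos"])
fr=f["frame"].astype(int); m=(fr.max(2)-fr.min(2)<30)&(fr.max(2)>90)
u=np.array([.931,.365]);n=np.array([-.365,.931])
q=proj(c,[[*(s*u-407.3*n),47] for s in(302,380,400,440,470,482,492)]); print(q.round(0).tolist())
P=[]
for x,y in zip(np.linspace(q[1,0],q[4,0],15),np.linspace(q[1,1],q[4,1],15)):
    if not 5<y<415: continue
    y=int(y); s=np.where(m[y,int(x)-35:int(x)+35])[0]+int(x)-35
    if len(s): P.append([(s.min()+s.max())/2,y,s.max()-s.min()])
P=np.array(P);print(P.tolist()); X=back(c,P[:,:2],47); print((X[:,:2]@n).round(1),(X[:,:2]@u).round(1))
E
```

```text
time_s: 3.15
ee_pos: [535.4, -229.6, 155.3]
ee_rot: [0.983, 0.186, 0.001, 0.001]
ft_force: [0.3, 0.0, 0.6]
width: 0.996
gripper_force: 0.0
[ 535.37534769 -229.61214397  155.25212343] [ 535.36542219 -229.47125778  155.17511819] [ 0.40939586  0.46899513 -0.13362932  1.78835287  0.07814571  0.88636987
 -0.95540888]
[[276.0, 362.0], [276.0, 264.0], [276.0, 236.0], [275.0, 176.0], [275.0, 126.0], [275.0, 106.0], [275.0, 88.0]]
[[275.5, 263.0, 27.0], [275.5, 254.0, 27.0], [275.5, 244.0, 27.0], [276.0, 234.0, 28.0], [276.0, 224.0, 28.0], [275.5, 214.0, 29.0], [275.5, 204.0, 29.0], [275.5, 195.0, 29.0], [275.5, 185.0, 29.0], [275.5, 175.0, 29.0], [275.5, 165.0, 29.0], [275.5, 155.0, 29.0], [275.5, 146.0, 29.0], [275.5, 136.0, 29.0], [275.5, 126.0, 31.0]]
[-407.1 -407.2 -407.2 -407.5 -407.6 -407.3 -407.3 -407.3 -407.3 -407.4
 -407.4 -407.4 -407.4 -407.5 -407.5] [380.6 387.1 394.2 401.2 408.1 414.9 421.6 427.5 434.  440.4 446.7 452.8
 458.3 464.3 470.3]
```

View pics/w2.png

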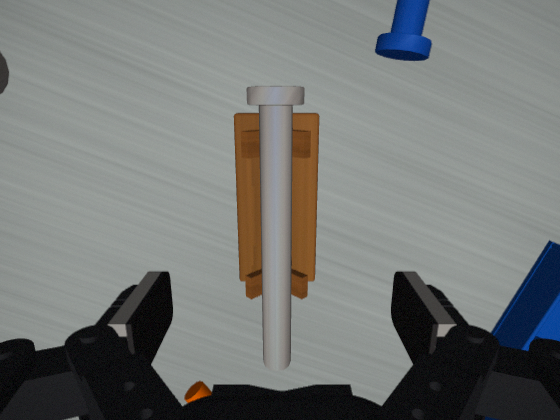

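Picture: shaft centred at column 275, flange rows 86–105 and plain end at row 370; the fitted axis repeats within 0.2 mm. Before descending I'm working out the position along the axis.

Run:
```python
from h import *
p=ctrl.get_obs(); f=grab_frame("wrist"); c=cam(f,p)
u=np.array([.931,.365]);n=np.array([-.365,.931])
o=-c[1].T@c[2]; print("cam s",o[:2]@u,o[2],"tcp s,n",p["ee_pos"][:2]@u,p["ee_pos"][:2]@n,2*np.degrees(np.arctan2(p["ee_rot"][1],p["ee_rot"][0])), p["ee_pos"])
for r,z in((370,57),(86,64),(105,64),(105,62)): print(r,z,back(c,[[276,r]],z)[0,:2]@u)
```

```text
cam s 486.6928248320028 276.32134612439563 tcp s,n 414.66819897192084 -409.0461200895909 21.477199353191786 [ 535.36542219 -229.47125778  155.17511819]
370 57 303.41908683304314
86 64 492.7018416523167
105 64 482.79894782925595
105 62 482.76226873811584
```

```bash
python3 -m creep '[[[0.1,0.11,0],[0,0,0],1],[[0,0,-1],[0,0,0],1],[[0,0,-1],[0,0,0],1],[[0,0,-1],[0,0,0],1],[[0,0,-0.6],[0,0,0],1],[[0,0,-0.5],[0,0,0],1],[[0,0,0],[0,0,0],1],[[0,0,0],[0,0,0],1],[[0,0,0],[0,0,0],1]]'; python3 -c "
from h import *
p=ctrl.get_obs();e=p['ee_pos'];print(e[:2]@[.931,.365],e[:2]@[-.365,.931])"
```

```text
time_s: 4.0
ee_pos: [537.8, -226.2, 51.9]
ee_rot: [0.982, 0.187, 0.001, 0.0]
ft_force: [-0.8, -0.2, -0.2]
width: 1.001
gripper_force: 0.0
418.1409486827074 -406.8445030029461
```

```bash
python3 -m creep '[[[0,0,0],[0,0,0],-1],[[0,0,0],[0,0,0],-1],[[0,0,0],[0,0,0],-1],[[0,0,0],[0,0,0],-1],[[0,0,0],[0,0,0],-1],[[0,0,0],[0,0,0],-1],[[0,0,0],[0,0,0],-1],[[0,0,0],[0,0,0],-1],[[0,0,0],[0,0,0],-1],[[0,0,0],[0,0,0],-1]]' 90; python3 -m creep '[[[0,0,0],[0,0,0],-1],[[0,0,0],[0,0,0],-1],[[0,0,0.4],[0,0,0],-1],[[0,0,1],[0,0,0],-1],[[0,0,1],[0,0,0],-1],[[0,0,1],[0,0,0],-1],[[0,0,1],[0,0,0],-1],[[0,0,1],[0,0,0],-1],[[0,0,1],[0,0,0],-1],[[0,0,0],[0,0,0],-1]]'
```

```text
time_s: 4.83
ee_pos: [536.8, -225.4, 51.3]
ee_rot: [0.982, 0.187, -0.0, -0.0]
ft_force: [-2.7, 2.2, 6.8]
width: 0.209
gripper_force: 87.6
time_s: 5.67
ee_pos: [539.0, -226.8, 216.0]
ee_rot: [0.982, 0.186, 0.003, 0.002]
ft_force: [1.8, -0.7, -4.0]
width: 0.202
gripper_force: 88.6
```

```bash
python3 -m creep '[[[0,1,0.3],[0,0,-0.3],-1],[[0,1,0.3],[0,0,-0.3],-1],[[0,1,0],[0,0,-0.3],-1],[[0,1,0],[0,0,-0.3],-1],[[0,1,0],[0,0,-0.3],-1],[[0,1,0],[0,0,-0.18],-1],[[0,1,0],[0,0,0],-1],[[0,1,0],[0,0,0],-1],[[0,1,0],[0,0,0],-1],[[0,1,0],[0,0,0],-1]]'; python3 -m creep '[[[0,1,0],[0,0,0],-1],[[0.1,1,0],[0,0,0],-1],[[0.2,1,0],[0,0,0],-1],[[0,0.8,0],[0,0,0],-1],[[0,0.3,0],[0,0,0],-1],[[0,0,0],[0,0,0],-1],[[0,0,0],[0,0,0],-1],[[0,0,0],[0,0,0],-1],[[0,0,0],[0,0,0],-1],[[0,0,0],[0,0,0],-1]]'
python3 - <<'E'
from h import *
import pickle
p=ctrl.get_obs(); f=grab_frame("wrist"); pickle.dump((p,f),open("v1.pkl","wb")); cv2.imwrite("pics/w3.png",cv2.convertScaleAbs(f["frame"][:,:,::-1],alpha=1.4))
print(p["ee_pos"],2*np.degrees(np.arctan2(p["ee_rot"][1],p["ee_rot"][0])))
for l in("stand","rear_clip","front_clip","end_plate"): print(l,finder.landmark_of(l,f)[:2])
E
```

```text
time_s: 6.5
ee_pos: [536.0, 24.9, 224.8]
ee_rot: [0.993, 0.114, -0.001, 0.0]
ft_force: [-0.1, 1.0, -4.2]
width: 0.203
gripper_force: 88.5
time_s: 7.33
ee_pos: [544.6, 124.9, 225.8]
ee_rot: [0.994, 0.113, -0.0, 0.0]
ft_force: [0.5, 0.2, -4.5]
width: 0.2
gripper_force: 88.6
[544.59073527 124.94151053 225.77818801] 12.991731764889899
stand []
rear_clip [{'location': [546.5, 191.9, 80.1], 'p': 0.6}]
front_clip [{'location': [631.5, 208.2, 78.6], 'p': 0.63}]
end_plate []
```

View pics/w3.png

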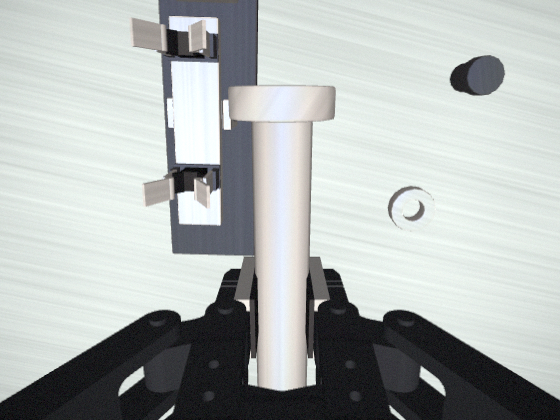

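The picture shows the clips left of the held spindle: rear clip lips at (158,192) and (202,192), front clip at (150,35) and (200,35), bar corners (170,16)–(220,224), and the socket and bearing at right. The flange side is up and the spindle is straight in the grip. Next is a second view from the other side.

```bash
python3 -m creep '[[[-0.6,1,0],[0,0,0],-1],[[-0.6,1,0],[0,0,0],-1],[[-0.6,1,0],[0,0,0],-1],[[-0.6,1,0],[0,0,0],-1],[[-0.3,0.3,0],[0,0,0],-1],[[0,0,0],[0,0,0],-1],[[0,0,0],[0,0,0],-1],[[0,0,0],[0,0,0],-1],[[0,0,0],[0,0,0],-1]]'
python3 - <<'E'
from h import *
import pickle
p=ctrl.get_obs(); f=grab_frame("wrist"); pickle.dump((p,f),open("v2.pkl","wb"))
g=pickle.load(open("v1.pkl","rb"))[1]
t=lambda im,x,y,w,h,s:cv2.resize(cv2.convertScaleAbs(im[y:y+h,x:x+w,::-1],alpha=1.4),None,fx=s,fy=s,interpolation=cv2.INTER_CUBIC)
a=t(g["frame"],125,0,140,260,2.3); b=t(f["frame"],290,0,200,260,2.3)
print(a.shape,b.shape); cv2.imwrite("pics/c2.png",np.hstack([a,b])[:,:800])
print(p["ee_pos"],2*np.degrees(np.arctan2(p["ee_rot"][1],p["ee_rot"][0])))
for l in("stand","rear_clip","front_clip","end_plate"): print(l,finder.landmark_of(l,f)[:2])
E
```

```text
time_s: 8.33
ee_pos: [477.8, 232.6, 225.8]
ee_rot: [0.994, 0.113, 0.0, 0.0]
ft_force: [-0.3, -0.2, -5.3]
width: 0.206
gripper_force: 88.9
(598, 322, 3) (598, 460, 3)
[477.80443611 232.645119   225.77828251] 12.992679316829873
stand [{'location': [594.6, 197.4, -2.5], 'p': 0.75}]
rear_clip [{'location': [546.7, 191.3, 79.1], 'p': 0.86}]
front_clip []
end_plate []
```

View pics/c2.png

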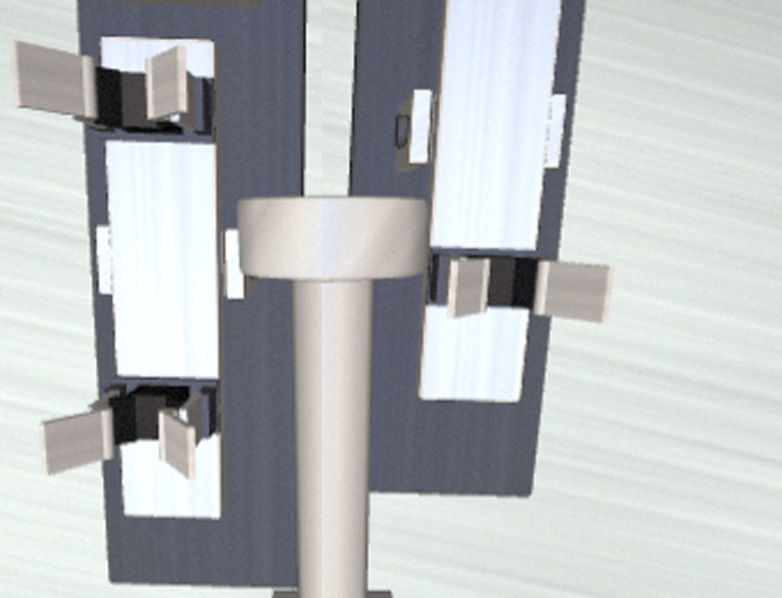

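I'm fitting the stand pose and bar height to the corners I read off in both views.

```bash
cat > fit.py <<'E'
from h import *
import pickle
from scipy.optimize import least_squares
V=[cam(f,p) for p,f in(pickle.load(open(n,"rb")) for n in("v1.pkl","v2.pkl"))]
a=lambda x,y:(x/2.3+125,y/2.3); b=lambda x,y:((x-322)/2.3+290,y/2.3)
# view, pixel, x, y, z kind
O=[(0,a(108,583),-135,40,'B'),(1,b(530,494),-135,-40,'B'),
(0,a(124,517),-75,17,'T'),(0,a(220,517),-75,-17,'T'),(0,a(101,38),75,17,'T'),(0,a(214,40),75,-17,'T'),
(1,b(420,400),-75,17,'T'),(1,b(521,403),-75,-17,'T'),
(0,a(46,474),-52,18.5,'L'),(0,a(41,422),-38,18.5,'L'),(1,b(607,322),-52,-18.5,'L'),(1,b(611,266),-38,-18.5,'L'),
(0,a(195,478),-52,-18.5,'L'),(1,b(449,318),-52,18.5,'L'),(0,a(14,42),52,18.5,'L'),(0,a(18,106),38,18.5,'L')]
def res(q,full=False):
    x,y,w,H,L=q; c,s=np.cos(w),np.sin(w); r=[]
    for v,px,X,Y,k in O:
        Z={'B':12,'T':H-34,'L':H+L}[k]
        r.append(proj(V[v],[[x+c*X-s*Y,y+s*X+c*Y,Z]])[0]-px)
    return np.array(r) if full else np.ravel(r)
s=least_squares(res,[591,199,.23,90,28],loss="soft_l1")
print(s.x,np.degrees(s.x[2])); print(res(s.x,True).round(1).tolist())
E
python3 fit.py
```

```text
[5.89384703e+02 1.97120762e+02 1.94528835e-01 9.90953774e+01
 3.11279230e+01] 11.145681221201798
[[-0.1, 0.7], [0.5, 1.8], [-0.8, -12.8], [0.6, -11.5], [-1.0, -16.7], [0.2, -15.9], [-0.3, -13.5], [0.5, -13.4], [0.3, 1.3], [0.8, 1.3], [-2.3, 1.1], [-0.8, 0.3], [-3.2, 1.5], [2.1, 0.7], [0.2, -0.5], [0.6, 0.4]]
```

```bash
sed -i "s/x,y,w,H,L=q/x,y,w,H,L,bx=q/; s/Z={'B'/X=X+bx*(k=='T'); Z={'B'/; s/,90,28\]/,90,28,-8]/" fit.py; python3 fit.py
```

```text
[ 5.89894489e+02  1.97186427e+02  1.96675022e-01  9.98007198e+01
  3.04751983e+01 -1.06162075e+01] 11.268648675445382
[[0.2, 0.3], [0.9, 1.2], [-0.1, -0.3], [1.0, 0.9], [-0.7, -0.4], [0.1, 0.3], [-0.8, -0.1], [-0.3, -0.1], [0.5, 0.6], [0.9, 0.6], [-1.9, 0.1], [-0.4, -0.7], [-3.0, 0.6], [2.4, -0.1], [-0.0, -1.5], [0.4, -0.5]]
```

The fit is tight: origin (589.9, 197.2), yaw 11.3°, seat axis about 99.8 mm up, bar shifted 10.6 mm. Next I measure how the spindle sits in the hand, using the same camera.

Run:
```python
from h import *
import pickle
for n in("v1.pkl","v2.pkl"):
    p,f=pickle.load(open(n,"rb")); c=cam(f,p); e=p["ee_pos"]; w=2*np.arctan2(p["ee_rot"][1],p["ee_rot"][0])
    u=np.array([np.cos(w),np.sin(w)]); v=np.array([-u[1],u[0]])
    X,P=shaft_axis(f,c,range(140,250,8),lambda r:281.5,38,e[2]-4)
    d=X[:,:2]-e[:2]; k=np.polyfit(d@u,d@v,1); print("yaw off deg",np.degrees(np.arctan(k[0])),"lateral at s=0",k[1],"at 60",np.polyval(k,60),P[::6].tolist())
    for r,z in((86,13),(121,13)): print("flange s",r,(back(c,[[282,r]],e[2]-4+z)[0,:2]-e[:2])@u)
```

```text
yaw off deg -0.03605593800702987 lateral at s=0 -2.10905360667826 at 60 -2.1468113016494845 [[282.5, 140.0], [282.5, 188.0], [282.5, 236.0]]
flange s 86 75.48565242277911
flange s 121 65.75251949990147
yaw off deg 0.5305211200005918 lateral at s=0 -1.975462833723433 at 60 -1.4198865383945511 [[280.5, 140.0], [280.5, 188.0], [281.5, 236.0]]
flange s 86 75.48373483126808
flange s 121 65.7487205675006
```

```bash
python3 -m creep '[[[0.9,-0.27,0],[0,0,-0.34],-1],[[0.9,-0.27,0],[0,0,0],-1],[[0.9,-0.27,0],[0,0,0],-1],[[0.9,-0.27,0],[0,0,0],-1],[[0.85,-0.27,0],[0,0,0],-1],[[0,0,-0.8],[0,0,0],-1],[[0,0,-0.8],[0,0,0],-1],[[0,0,0],[0,0,0],-1],[[0,0,0],[0,0,0],-1],[[0,0,0],[0,0,0],-1]]'
cat > st.py <<'E'
from h import *
p=ctrl.get_obs();e=p['ee_pos'];w=np.radians(11.27);u=np.array([np.cos(w),np.sin(w)]);v=np.array([-u[1],u[0]]);d=e[:2]-[589.5,199.1]
r=Ro.from_quat(p["ee_rot"]).as_matrix()
print("stand s %.1f n %.1f z %.1f yaw %.2f"%(d@u,d@v,e[2],np.degrees(np.arctan2(r[1,0],r[0,0]))),"tilt x,z-dir",np.degrees(np.arcsin(r[2,0])).round(2),"F",np.round(p["ft_force"],1),"F_s %.1f"%(p["ft_force"][:2]@u),"M",np.round(p["wrist_torque"],2))
E
python3 st.py
```

```text
time_s: 9.42
ee_pos: [588.5, 200.5, 186.8]
ee_rot: [0.995, 0.1, 0.0, -0.0]
ft_force: [0.6, -0.5, -4.5]
width: 0.208
gripper_force: 88.8
stand s -0.7 n 1.5 z 186.8 yaw 11.42 tilt x,z-dir 0.04 F [ 0.6 -0.5 -4.5] F_s 0.5 M [-0.   -0.07 -0.  ]
```

```bash
python3 -m creep '[[[0.02,-0.06,-0.7],[0,0,-0.03],-1],[[0,0,-0.7],[0,0,0],-1],[[0,0,0],[0,0,0],-1],[[0,0,0],[0,0,0],-1],[[0,0,0],[0,0,0],-1]]' >/dev/null; python3 st.py
python3 - <<'E'
from h import *
p=ctrl.get_obs(); f=grab_frame("wrist"); g=grab_frame("scene")
s=cv2.resize(g["frame"][130:230,295:450,::-1],None,fx=2.7,fy=2.7,interpolation=cv2.INTER_CUBIC)
a=f["frame"][:,90:470,::-1].copy(); o=np.zeros((420,800,3),np.uint8); o[:,:380]=a; o[:270,381:381+s.shape[1]]=s[:270]
cv2.imwrite("pics/c3.png",cv2.convertScaleAbs(o,alpha=1.4))
E
```

```text
stand s 0.0 n 0.1 z 152.6 yaw 11.28 tilt x,z-dir 0.13 F [-0.2  0.1 -4.8] F_s -0.2 M [ 0.01 -0.06 -0.06]
```

View pics/c3.png

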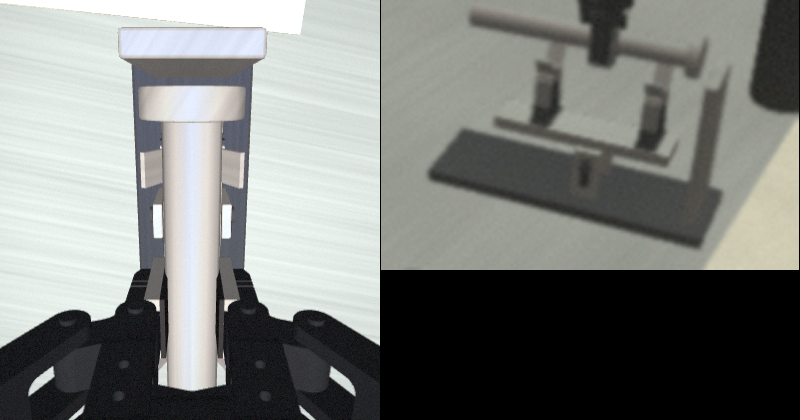

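Picture: front lips at columns 140 and 243, flange 139–246 and plate 118–267 are all centred on about 192, so the lateral alignment is good. I'll check the flange gap, then descend to just above contact.

```bash
python3 - <<'E'
from h import *
p=ctrl.get_obs(); f=grab_frame("wrist"); c=cam(f,p); e=p["ee_pos"]; w=np.radians(11.27);u=np.array([np.cos(w),np.sin(w)])
for r,z in((86,e[2]+12.5),(28,138),(56,138),(59,138)): print(r,(back(c,[[282,r]],z)[0,:2]-e[:2])@u)
E
python3 -m creep '[[[0,0,-0.5],[0,0,0],-1],[[0,0,-0.4],[0,0,0],-1],[[0,0,0],[0,0,0],-1],[[0,0,0],[0,0,0],-1],[[0,0,0],[0,0,0],-1]]' >/dev/null; python3 st.py
```

```text
86 75.42367512407296
28 94.51115818928021
56 85.85006673379236
59 84.90240391595746
stand s -1.0 n -0.3 z 128.0 yaw 11.26 tilt x,z-dir -0.04 F [-0.1  0.4 -4.8] F_s -0.0 M [ 0.08 -0.07  0.01]
```

```bash
for i in 1; do python3 -m creep '[[[0,0,-0.1],[0,0,0],-1],[[0,0,-0.1],[0,0,0],-1],[[0,0,-0.1],[0,0,0],-1],[[0,0,0],[0,0,0],-1],[[0,0,0],[0,0,0],-1]]' >/dev/null; python3 st.py; done; python3 -m creep '[[[0,0,-0.1],[0,0,0],-1],[[0,0,0],[0,0,0],-1],[[0,0,0],[0,0,0],-1]]' >/dev/null; python3 st.py
```

```text
stand s -0.7 n -0.1 z 121.0 yaw 11.26 tilt x,z-dir 0.02 F [ 1.1  1.2 -2.8] F_s 1.3 M [ 0.04  0.33 -0.03]
stand s -0.2 n -0.1 z 118.7 yaw 11.25 tilt x,z-dir 0.08 F [1.7 1.1 1. ] F_s 1.9 M [ 0.26 -0.69 -0.02]
```

```bash
python3 -m creep '[[[0,0,0],[0,0,0],-1],[[0,0,0],[0,0,0],-1]]' >/dev/null; python3 st.py; python3 -m creep '[[[0,0,-0.06],[0,0,0],-1],[[0,0,0],[0,0,0],-1],[[0,0,0],[0,0,0],-1]]' >/dev/null; python3 st.py;  python3 -m creep '[[[0,0,-0.06],[0,0,0],-1],[[0,0,0],[0,0,0],-1],[[0,0,0],[0,0,0],-1]]' >/dev/null; python3 st.py
```

```text
stand s -0.5 n -0.1 z 118.6 yaw 11.26 tilt x,z-dir 0.05 F [0.4 1.3 1.4] F_s 0.6 M [0.13 0.24 0.01]
stand s -0.9 n -0.2 z 116.7 yaw 11.26 tilt x,z-dir -0.01 F [0.8 1.2 2. ] F_s 1.0 M [ 0.32 -0.6   0.  ]
stand s -1.2 n -0.3 z 114.9 yaw 11.27 tilt x,z-dir -0.05 F [ 0.3  1.4 -1.1] F_s 0.6 M [ 0.17  0.32 -0.04]
```

```bash
for k in 1; do python3 -m creep '[[[0,0,-0.05],[0,0,0],-1],[[0,0,0],[0,0,0],-1],[[0,0,0],[0,0,0],-1]]' >/dev/null; python3 st.py; done;  python3 -m creep '[[[0,0,-0.05],[0,0,0],-1],[[0,0,0],[0,0,0],-1],[[0,0,0],[0,0,0],-1]]' >/dev/null; python3 st.py; python3 -m creep '[[[0,0,-0.05],[0,0,0],-1],[[0,0,0],[0,0,0],-1],[[0,0,0],[0,0,0],-1]]' >/dev/null; python3 st.py
```

```text
stand s -1.2 n -0.3 z 113.6 yaw 11.26 tilt x,z-dir -0.05 F [-0.4  0.7 -3.7] F_s -0.3 M [ 0.35 -0.58 -0.01]
stand s -1.1 n -0.3 z 112.4 yaw 11.26 tilt x,z-dir -0.04 F [ 0.3  0.9 -5.2] F_s 0.5 M [ 0.28  0.2  -0.04]
stand s -1.1 n -0.4 z 111.2 yaw 11.26 tilt x,z-dir -0.04 F [-0.2  0.3 -5.5] F_s -0.1 M [ 0.32 -0.47 -0.05]
```

```bash
python3 -m creep '[[[0,0,-0.06],[0,0,0],-1],[[0,0,0],[0,0,0],-1],[[0,0,0],[0,0,0],-1]]' >/dev/null; python3 st.py;  python3 -m creep '[[[0,0,-0.04],[0,0,0],-1],[[0,0,0],[0,0,0],-1],[[0,0,0],[0,0,0],-1]]' >/dev/null; python3 st.py; python3 -m creep '[[[0,0,-0.04],[0,0,0],-1],[[0,0,0],[0,0,0],-1],[[0,0,0],[0,0,0],-1]]' >/dev/null; python3 st.py
```

```text
stand s -1.1 n -0.4 z 109.7 yaw 11.26 tilt x,z-dir -0.04 F [ 0.1  1.7 -7.5] F_s 0.4 M [ 0.27  0.04 -0.03]
stand s -1.1 n -0.3 z 108.8 yaw 11.26 tilt x,z-dir -0.03 F [-0.7  1.6 -8.5] F_s -0.4 M [ 0.3  -0.1   0.02]
stand s -1.0 n -0.3 z 107.9 yaw 11.26 tilt x,z-dir -0.03 F [ 0.7  1.1 -8.4] F_s 0.9 M [ 0.23 -0.15 -0.02]
```

```bash
python3 -m creep '[[[0,0.016,-0.04],[0,0,0],-1],[[0,0,0],[0,0,0],-1],[[0,0,0],[0,0,0],-1]]' >/dev/null; python3 st.py;  python3 -m creep '[[[0,0,-0.04],[0,0,0],-1],[[0,0,0],[0,0,0],-1],[[0,0,0],[0,0,0],-1]]' >/dev/null; python3 st.py; python3 -m creep '[[[0,0,-0.04],[0,0,0],-1],[[0,0,0],[0,0,0],-1],[[0,0,0],[0,0,0],-1]]' >/dev/null; python3 st.py
```

```text
stand s -0.9 n -0.1 z 106.9 yaw 11.25 tilt x,z-dir -0.03 F [ 0.2  0.5 -8.4] F_s 0.3 M [0.13 0.05 0.01]
stand s -0.8 n -0.1 z 106.0 yaw 11.25 tilt x,z-dir -0.01 F [-0.2  0.3 -7.1] F_s -0.1 M [-0.07  0.34 -0.03]
stand s -0.7 n 0.1 z 105.1 yaw 11.26 tilt x,z-dir 0.01 F [-1.  -0.3 -5.2] F_s -1.0 M [ 0.14 -0.52 -0.03]
```

```bash
python3 -m creep '[[[0,0,-0.02],[0,0,0],-1],[[0,0,0],[0,0,0],-1],[[0,0,0],[0,0,0],-1]]' >/dev/null; python3 st.py;  python3 -m creep '[[[0,0,-0.02],[0,0,0],-1],[[0,0,0],[0,0,0],-1],[[0,0,0],[0,0,0],-1]]' >/dev/null; python3 st.py; python3 -m creep '[[[0,0,-0.02],[0,0,0],-1],[[0,0,0],[0,0,0],-1],[[0,0,0],[0,0,0],-1]]' >/dev/null; python3 st.py
```

```text
stand s -0.5 n 0.1 z 104.9 yaw 11.25 tilt x,z-dir 0.04 F [-0.7  0.6 -4.1] F_s -0.6 M [-0.03  0.31 -0.04]
stand s -0.4 n 0.1 z 104.8 yaw 11.25 tilt x,z-dir 0.05 F [-2.3 -1.7  5.1] F_s -2.6 M [-0.21  0.2  -0.1 ]
stand s -0.4 n 0.1 z 104.7 yaw 11.25 tilt x,z-dir 0.07 F [-3.6 -3.1 10.1] F_s -4.1 M [-0.44  0.86  0.  ]
```

Force climbs steeply at z≈104.8 with the arm level, so it's on the saddles. I'm easing off slightly and checking that both ends are home before sliding.

```bash
python3 -m creep '[[[0,0,0.04],[0,0,0],-1],[[0,0,0],[0,0,0],-1],[[0,0,0],[0,0,0],-1]]' >/dev/null; python3 st.py
python3 - <<'E'
from h import *
p=ctrl.get_obs(); f=grab_frame("wrist"); g=grab_frame("scene")
s=cv2.resize(g["frame"][140:225,300:440,::-1],None,fx=3,fy=3,interpolation=cv2.INTER_CUBIC)
a=f["frame"][:,90:470,::-1].copy(); o=np.zeros((420,800,3),np.uint8); o[:,:380]=a; o[:255,380:]=s[:255,:420]
cv2.imwrite("pics/c4.png",cv2.convertScaleAbs(o,alpha=1.4))
# the same points of the held shaft, predicted from the hand, for tilt in the grip
c=cam(g); e=p["ee_pos"]; w=np.radians(11.27);u=np.array([np.cos(w),np.sin(w),0])
print(proj(c,[e+s*u-[0,0,4.5] for s in(-95.5,75)]).round(1))
E
```

```text
stand s -0.6 n 0.1 z 104.7 yaw 11.25 tilt x,z-dir 0.02 F [-2.3 -1.6  3.8] F_s -2.5 M [-0.32  0.52 -0.03]
[[335.5 154.7]
 [410.  170.9]]
```

View pics/c4.png

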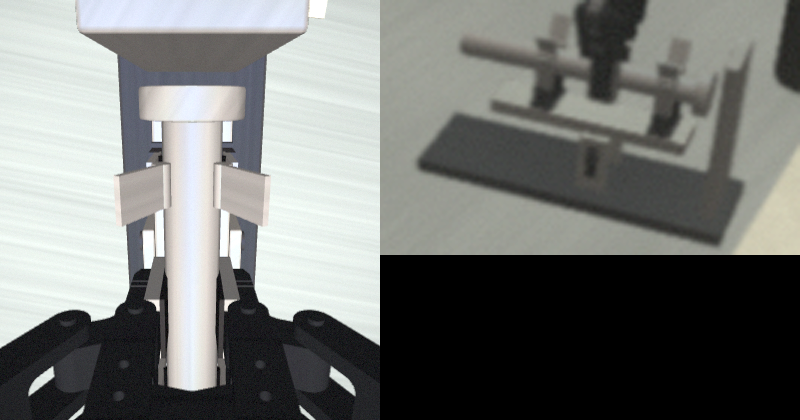

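The front lips now wrap over the shaft ((143,190) and (242,190)). The flange sits at the same pixels as before, so there's no tilt in the grip, and the scene view shows the shaft level through both clips. Now I slide it along.

```bash
python3 -m creep '[[[0.08,0.016,0.02],[0,0,0],-1],[[0.08,0.016,0],[0,0,0],-1],[[0,0,0],[0,0,0],-1],[[0,0,0],[0,0,0],-1]]' >/dev/null; python3 st.py;  python3 -m creep '[[[0.08,0.016,0],[0,0,0],-1],[[0,0,0],[0,0,0],-1],[[0,0,0],[0,0,0],-1]]' >/dev/null; python3 st.py; python3 -m creep '[[[0.06,0.012,0],[0,0,0],-1],[[0,0,0],[0,0,0],-1],[[0,0,0],[0,0,0],-1]]' >/dev/null; python3 st.py
```

```text
stand s 3.0 n 0.1 z 104.8 yaw 11.26 tilt x,z-dir -0.06 F [-4.6 -1.4  2.5] F_s -4.8 M [-0.27  0.54 -0.06]
stand s 5.7 n 0.1 z 104.8 yaw 11.25 tilt x,z-dir 0.03 F [-1.2 -0.5 -1.8] F_s -1.3 M [-0.14  0.17 -0.04]
stand s 7.3 n 0.1 z 104.9 yaw 11.25 tilt x,z-dir 0.04 F [ 0.8 -0.3 -4. ] F_s 0.7 M [-0.12  0.26  0.01]
```

```bash
python3 -m creep '[[[0.04,0.008,0],[0,0,0],-1],[[0,0,0],[0,0,0],-1],[[0,0,0],[0,0,0],-1]]' >/dev/null; python3 st.py;  python3 -m creep '[[[0.04,0.008,0],[0,0,0],-1],[[0,0,0],[0,0,0],-1],[[0,0,0],[0,0,0],-1]]' >/dev/null; python3 st.py; python3 -m creep '[[[0.02,0.004,0],[0,0,0],-1],[[0,0,0],[0,0,0],-1],[[0,0,0],[0,0,0],-1]]' >/dev/null; python3 st.py
```

```text
stand s 8.0 n 0.1 z 104.9 yaw 11.25 tilt x,z-dir 0.0 F [ 0.7  0.1 -4.3] F_s 0.7 M [-0.05 -0.25 -0.01]
stand s 8.9 n 0.1 z 104.9 yaw 11.26 tilt x,z-dir -0.01 F [ 0.1 -0.3 -5. ] F_s 0.1 M [-0.06  0.11  0.02]
stand s 9.3 n 0.1 z 105.0 yaw 11.26 tilt x,z-dir -0.02 F [-0.3 -0.8 -4.3] F_s -0.5 M [-0.05 -0.22 -0.01]
```

```bash
python3 -m creep '[[[0.04,0.008,0],[0,0,0],-1],[[0,0,0],[0,0,0],-1],[[0,0,0],[0,0,0],-1]]' >/dev/null; python3 st.py;  python3 -m creep '[[[0.04,0.008,0],[0,0,0],-1],[[0,0,0],[0,0,0],-1],[[0,0,0],[0,0,0],-1]]' >/dev/null; python3 st.py
python3 - <<'E'
from h import *
p=ctrl.get_obs(); f=grab_frame("wrist"); c=cam(f,p); e=p["ee_pos"]; w=np.radians(11.27);u=np.array([np.cos(w),np.sin(w)])
g=f["frame"][:,262:302].mean((1,2)); d=np.gradient(g); r=[int(i) for i in np.argsort(-np.abs(d))[:12]]; print(sorted(r),d[sorted(r)].round(0))
print((back(c,[[282,86]],e[2]+12.5)[0,:2]-e[:2])@u)
E
```

```text
stand s 9.3 n 0.1 z 104.9 yaw 11.27 tilt x,z-dir -0.14 F [-5.4 -2.3 -1. ] F_s -5.7 M [-0.28  0.99 -0.09]
stand s 9.4 n 0.1 z 104.9 yaw 11.28 tilt x,z-dir -0.24 F [-8.4 -3.2  1.2] F_s -8.9 M [-0.5   1.7  -0.04]
[34, 36, 81, 82, 85, 86, 87, 387, 388, 389, 390, 391] [-27.  18. -23. -28.  32.  41.  18. -17. -29. -37. -33. -17.]
75.49144549634582
```

Butted: the hand stops at s=9.4, which puts the flange face at 84.9 mm, and the axial force climbs. I'm easing the push and letting go.

```bash
python3 -m creep '[[[-0.04,-0.008,0],[0,0,0],-1],[[0,0,0],[0,0,0],-1],[[0,0,0],[0,0,0],-1]]' >/dev/null; python3 st.py; python3 -m creep '[[[0,0,0],[0,0,0],0],[[0,0,0],[0,0,0],0.3],[[0,0,0],[0,0,0],0.6],[[0,0,0],[0,0,0],1],[[0,0,0],[0,0,0],1],[[0,0,0],[0,0,0],1],[[0,0,0],[0,0,0],1],[[0,0,0],[0,0,0],1],[[0,0,0],[0,0,0],1],[[0,0,0],[0,0,0],1]]'; python3 st.py
```

```text
stand s 9.3 n 0.1 z 104.9 yaw 11.27 tilt x,z-dir -0.13 F [-5.9 -2.2 -0.6] F_s -6.3 M [-0.37  1.15 -0.01]
time_s: 18.3
ee_pos: [599.8, 201.2, 105.1]
ee_rot: [0.995, 0.098, -0.0, 0.0]
ft_force: [0.0, 0.2, -0.4]
width: 1.001
gripper_force: 0.0
stand s 10.5 n 0.1 z 105.1 yaw 11.26 tilt x,z-dir -0.0 F [ 0.   0.2 -0.4] F_s 0.1 M [-0.04  0.01 -0.01]
```

```bash
python3 -m creep '[[[0,0,0.3],[0,0,0],1],[[0,0,0.6],[0,0,0],1],[[0,0,1],[0,0,0],1],[[0,0,1],[0,0,0],1],[[0,0,1],[0,0,0],1],[[-0.5,0,1],[0,0,0],1],[[-1,0,0],[0,0,0],1],[[0,0,0],[0,0,0],1],[[0,0,0],[0,0,0],1],[[0,0,0],[0,0,0],1]]'
python3 - <<'E'
from h import *
p=ctrl.get_obs(); f=grab_frame("wrist"); g=grab_frame("scene"); c=cam(f,p)
s=cv2.resize(g["frame"][140:225,300:440,::-1],None,fx=3,fy=3,interpolation=cv2.INTER_CUBIC)
a=f["frame"][:,90:470,::-1].copy(); o=np.zeros((420,800,3),np.uint8); o[:,:380]=a; o[:255,380:]=s[:255,:420]
cv2.imwrite("pics/c5.png",cv2.convertScaleAbs(o,alpha=1.4))
w=np.radians(11.27);u=np.array([np.cos(w),np.sin(w),0]);O=np.array([589.5+.4,199.1-1.9,100])
print("predicted seated (wrist crop cols -90): axis top at s -105,0,75",proj(c,[O+s*u+[0,0,z] for s,z in((-105,10),(0,10),(75,10),(85,17))]).round(0).tolist())
print("socket/bearing",[ (l,[d["location"] for d in finder.landmark_of(l,grab_frame("top"))[:1]]) for l in("bearing","socket","spindle")])
E
```

```text
time_s: 19.13
ee_pos: [562.5, 201.0, 227.8]
ee_rot: [0.995, 0.098, 0.0, 0.0]
ft_force: [0.5, 0.5, -0.5]
width: 1.0
gripper_force: 0.0
predicted seated (wrist crop cols -90): axis top at s -105,0,75 [[292.0, 314.0], [293.0, 172.0], [294.0, 47.0], [294.0, 26.0]]
socket/bearing [('bearing', [[548.4, -4.5, -1.6]]), ('socket', [[665.4, -7.4, -0.3]]), ('spindle', [[592.4, 200.4, 106.6]])]
```

View pics/c5.png

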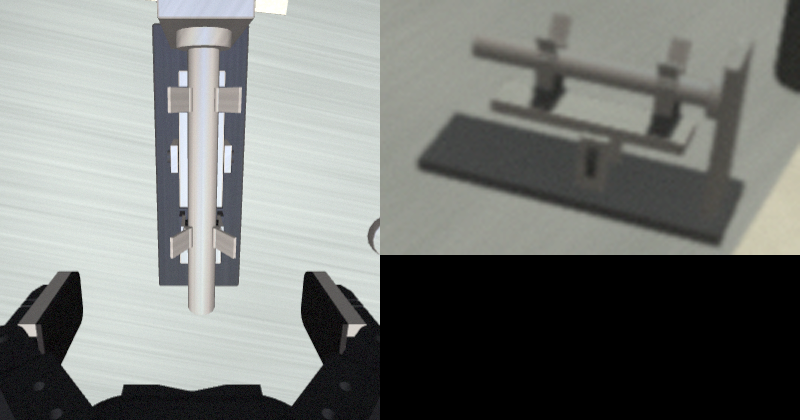

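The spindle sits level in both clips, with both lip pairs wrapped over it. The plain end (row 314) and flange (row 26) are at the predicted seated, butted positions, and the bearing and socket haven't moved.

```bash
python3 -c "
from station import ctrl
print(ctrl.finish_job())"
```

```text
the job is handed in; nothing more can be done
None
```

The spindle is snapped home in both clips with its flange against the end plate. It has been released, the bearing ring and socket are where they were, and the job is handed in after about 19 s of robot time; the highest pressing force I read was about 15 N.

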